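# Slide a primed panel over the board's edge and lay it on the drying rack

## Task

On the low wooden drawing board lies a long narrow white painting panel, too thin to pick up where it is. Slide it straight towards the robot until its near end sticks out about 4 cm over the board's near edge (the panel still lying flat on the board), then pinch it across its width by that end and lay it flat and square across the two rails of the drying rack, on the empty half and with both ends sticking out equally. Leave the panel that is already drying on the other half of the rack where it is.

Things in the scene. Friction and masses are not known exactly. Their poses are not given: they have to be found in the camera images.
- panel: the long narrow panel of white primed hardboard, 150 x 45 x 4 mm, about 30 g, loose. Origin: centre of its underside; x along its 150 mm length (at the start roughly, within 10 degrees, along the board's x), y across its width, z up. It is dragged by pressing a closed fingertip on its top with some 5 to 20 N (it slides more easily on the board than under the rubber fingertip). The other panel on the board is a 75 mm square and a bystander.
- board: the plywood drawing board on two battens, fixed: 200 mm deep (its x) by 300 mm wide (its y), its flat top 50 mm above the table. Origin: centre of its underside at table height; x points away from the robot, so the near edge, over which the panel must stick out, is the line x = -100 mm. Below the overhang there is free space down to the table. It also carries a square panel and a small cork block (22 mm high).
- rack: the wooden drying rack, fixed: two rails running along its y (230 mm long, 14 mm thick), centred on x = -28 and +28 mm, their tops 50 mm above the table. Origin: centre of its footprint at table height; x points away from the robot. The empty place is centred on x = 0, y = -55 mm of the rack; the panel must lie there along the rack's x, across both rails, so each end sticks out 40 mm beyond the rails' outer faces.
- tile: the panel already drying, white hardboard 90 x 70 x 4 mm, loose, lying across the rails on the half of the rack with y about +65 mm. Origin: centre of its underside. To be left alone.
Not all that is in view belongs to the job. What is shaped like the panel but green or turquoise is not meant.

How it is judged (in metres and radians):
On the way:
1. the panel lies flat on the board with its near end 25 to 60 mm out over the near edge (x of panel in the frame of board between -0.085 and -0.05 m and y of panel in the frame of board between -0.14 and 0.14 m and z of panel in the frame of board between 0.047 and 0.054 m and angle between panel's own z axis and vertical below 0.06 rad and angle between the x axis of panel and the x axis of board, either way round below 0.35 rad), for 0.2 s.
At the end, for the whole second after the job is handed in: The long panel lies flat and at rest across both rails of the rack: its centre within 20 mm of midway between the rails and 25 to 95 mm from the rack's middle on the empty side, its length within 12 degrees of square to the rails; the panel already drying is within 20 mm of where it was (x of panel in the frame of rack between -0.02 and 0.02 m and y of panel in the frame of rack between -0.095 and -0.025 m and z of panel in the frame of rack between 0.045 and 0.055 m and angle between panel's own z axis and vertical below 0.08 rad and angle between the x axis of panel and the x axis of rack, either way round below 0.22 rad and linear speed of panel below 0.02 m/s and distance of tile from where it was at the start of the episode below 0.02 m); the robot touches nothing.
It fails at once if the panel already drying is pushed more than 20 mm from its place (distance of tile from where it was at the start of the episode above 0.02 m).
It also fails if it takes over 48 s, if anything falls off the work surface, if the arm or the gripper's body presses on something with over 40 N, if the wrist force passes 120 N, or if a joint passes its speed limit or range.

## Robot

A 6-joint arm with a two-finger parallel gripper is mounted at the origin on the work surface. World frame = base frame: x ahead of the robot, y to its left, z up, the work surface at z = 0. Lengths are in mm, angles in rad, forces in N, time in s.
With the tool pointing down it reaches from about 225 to 875 mm from the base axis. Payload 3.4 kg.
Tool frame: the origin (TCP) lies midway between the tips of the shut fingers; the grasp point (between the pads) lies 19 mm behind it; z points along the fingers, y is the direction in which the jaws open and shut (so a half turn about z gives the same grasp; the last joint's range is limited). The gripper opens to 85 mm and grips with 20 to 120 N. Pads are 22 mm wide; open, the fingers measure 114 mm over their backs; the gripper's body (76 mm by 85 mm) begins 54 mm behind the grasp point. The pads swing forward as they close: fully open they stand 13 mm farther back than shut.
Start: joints at [-1.285, 0.276, 1.505, -0, 1.361, -0.121], TCP at [227.514, -528.11, 231.328] pointing down, gripper open.
Joint ranges: [-2.89, 2.89], [-0.75, 2.08], [0.22, 2.7], [-1.18, 4.32], [0.11, 2.71], [-2.7, 2.7]. Speed limits (rad/s): [2.57, 2.57, 3.14, 3.14, 3.14, 3.14].

## Interface

Orientations are given as a unit quaternion [w, x, y, z].
In Python, from workcell import readout, eyes, ticket, models gives the robot as it stands.
- The arm moves only by the tool jog_arm, never from a script. Its argument "deltas" is a list of rows, each a list of 5 numbers: the shift along the tool's x, y, z in units of 40 mm (1.0 is 40 mm), then the turn about the tool's z in units of 6 degrees (1.0 is 6 degrees), then the opening, from 0 (shut) to 1 (fully open). A call has 1 to 5 rows; each row is the pose to reach, as a shift and turn from the pose measured when the call began, along the tool's axes at that moment; what a row does not reach only later rows make up. A row lasts 1/12 s, in which the tool goes at most 41.7 mm and 7.16 degrees, less where a joint would pass 70% of its speed; a pose out of reach is approached as far as the arm can. A call with a gripper value outside its range is refused whole. The fingers move at their own pace and stop on an object; "grip_force" is the grip in N (left out, the last holds). Time passes only in rows, so rows that repeat a pose let the fingers close. It gives the time, the measured TCP pose, the force and the opening at its end, in the units of the state.
- readout.observe(): the state, without advancing time (a new reading comes with each control period).
- eyes.snapshot(name): name is "side" or "top"; returns the picture (384x512x3 uint8, red, green, blue); there is no depth.
- eyes.camera_params(name): a dict with "fx", "fy", "cx", "cy" (pixels), "R" (3x3) and "t" (3): a world point X has camera coordinates R X + t. Camera axes: x right, y down, z forward; pixel columns grow to the right and rows downward; lengths in mm; the calibration is good to about 2 mm. A picture is of the moment at which its call begins. camera_params takes no time and is no camera call.
- ticket.finish_job(): hands the job in, once; it reports no verdict.
Trained networks look in the newest picture that a camera, given by its name, has taken for a name from the list of things; names that differ only in an ending like _2 or _b are one class to them, and where a whole thing is asked for, a point or a joint stands for the part that bears it (a point fixed in the world has none). Each returns a list of dicts, best first, with "score" (0 to 1); they miss things now and then, are a little off and sometimes report something else, mostly with a low value. They report only what shows in the picture. A call takes as long as a camera call. They do not tell look-alikes from the thing itself.
- models.look_for(camera, thing): "bbox" ([centre column, centre row, width, height] in pixels, round what is visible of it).
- models.mark_of(camera, thing): "at" ([column, row] in pixels: a listed point, or the origin of a listed thing).
The state is a dict: "time_s": time; "q": joint angles; "joint_vel": joint speeds; "joint_torque": joint torques, N m; "tool_pos": TCP position; "tool_rot": TCP orientation; "contact_force": force on the tool from outside, world axes, zero at the start; "torque": the same for the moment, N m; "grip_width": finger opening in mm.
Only numpy, scipy, OpenCV 4.12 (cv2) and the standard library are available. Lean on these libraries where they do the work, as an engineer would, in place of code of your own. Each camera call takes 0.05 s, during which the arm holds its last target. There are 200 camera calls.

## Working session

There is one attempt and no reset: what is moved stays moved. The work goes in short steps, Python scripts to look and compute and a tool call to move; the robot and the scene stay as the last step left them, time stands still between calls to the robot, and variables do not carry over. Pictures are saved under pics/ and viewed, about 8 in all and at most 12, crops included, and the job is handed in when it is done.

Besides the shell and the picture viewer there is one more tool, called by a JSON object that holds its "method" and its "body", one argument or row to a line. jog_arm: Moves the arm, as the interface text tells. Its arguments: {"type":"object","properties":{"deltas":{"type":"array","items":{"type":"array","items":{"type":"number"}}},"grip_force":{"type":"number"}},"required":["deltas"]}

```bash
mkdir -p pics; ls
cat > h.py <<'E'
import numpy as np, cv2
from workcell import readout, eyes, ticket, models
def ray(cam,px,z):
    p=eyes.camera_params(cam); R=np.array(p["R"]); t=np.array(p["t"])
    d=R.T@np.array([(px[0]-p["cx"])/p["fx"],(px[1]-p["cy"])/p["fy"],1.]); c=-R.T@t
    return c+d*(z-c[2])/d[2]
def proj(cam,X):
    p=eyes.camera_params(cam); c=np.array(p["R"])@np.array(X,float)+np.array(p["t"])
    return np.array([p["fx"]*c[0]/c[2]+p["cx"],p["fy"]*c[1]/c[2]+p["cy"]])
def save(cam,name):
    im=eyes.snapshot(cam); cv2.imwrite(f"pics/{name}.png",im[:,:,::-1]); return im
E
python3 - <<'E'
from h import *
print(readout.observe())
for c in("top","side"):
    save(c,c+"0")
    for n in("panel","board","rack","tile"):
        for m in models.mark_of(c,n)[:4]: print(c,n,np.round(m["at"],1),round(m["score"],2),np.round(ray(c,m["at"],0 if n in("board","rack") else 52)))
a=cv2.imread("pics/top0.png");b=cv2.imread("pics/side0.png")
E
```

```text
pics
{'time_s': 0.0, 'q': array([-1.28502512e+00,  2.76591754e-01,  1.50616400e+00, -3.55131674e-05,
        1.36067064e+00, -1.20991988e-01]), 'joint_vel': array([-1.25760930e-03,  1.86588896e-04,  1.57058221e-03, -1.77771121e-05,
       -8.79219919e-04, -5.39947440e-05]), 'joint_torque': array([ 1.34089005e-03, -4.16767502e+01, -2.45801121e+01, -1.44359882e-05,
        1.09978803e-02, -2.32594552e-06]), 'tool_pos': array([ 227.32772334, -527.5712659 ,  230.42924954]), 'tool_rot': array([-9.12331525e-04,  9.79387993e-01,  2.01985937e-01, -9.27588947e-05]), 'contact_force': array([-0.01206084,  0.17978486, -1.21117219]), 'torque': array([-0.00567228,  0.06219341,  0.0122707 ]), 'grip_width': 85.71967635533635}
top panel [160.8 186.9] 0.8 [627. 206.  52.]
top panel [156.9 118.1] 0.63 [804. 201.  52.]
top panel [139.2 300.3] 0.62 [372. 276.  52.]
top board [157.9 193. ] 0.56 [626. 225.   0.]
top rack [326.8 177.6] 0.72 [ 609. -205.    0.]
top tile [306.7 174.7] 0.58 [ 610. -146.   52.]
side panel [252.9 166.2] 0.95 [624. 192.  52.]
side panel [310.7 166.9] 0.84 [795. 146.  52.]
side panel [165.  173.8] 0.73 [360. 214.  52.]
side board [248.6 174.8] 0.69 [617. 225.   0.]
side rack [290.2 277.4] 0.9 [ 619. -213.    0.]
side tile [280.8 235.7] 0.75 [ 620. -127.   52.]
```

View pics/top0.png

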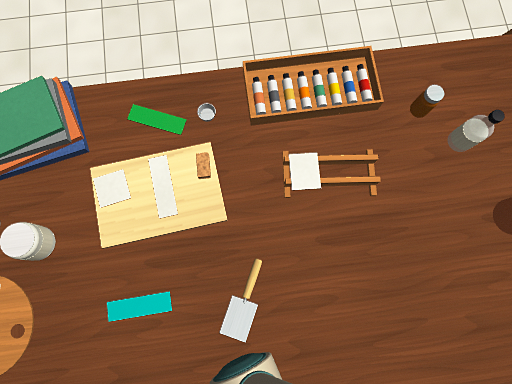

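View pics/side0.png

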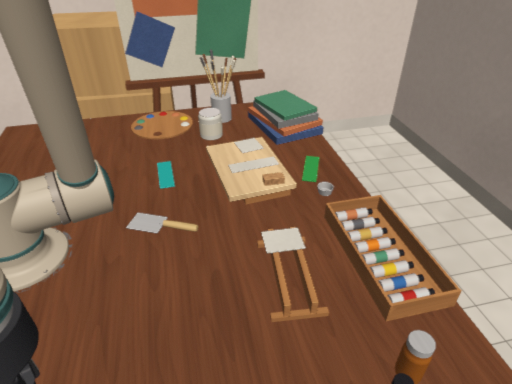

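The three candidates for the panel in the top view are white (162,186), green (157,118) and turquoise (139,306). The white one on the board fits, because the task rules out green and turquoise. Next I'll confirm it in a crop and measure it.

Run:
```python
from h import *
im=cv2.imread("pics/top0.png")
hsv=cv2.cvtColor(im,cv2.COLOR_BGR2HSV)
w=((hsv[:,:,1]<45)&(hsv[:,:,2]>150)).astype(np.uint8)
n,l,s,c=cv2.connectedComponentsWithStats(w)
for i in range(1,n):
    if 300<s[i,4]<3000 and 130<c[i][1]<230 and 80<c[i][0]<340:
        pts=np.argwhere(l==i)[:,::-1].astype(float)
        r=cv2.minAreaRect(np.array([ray("top",p,54)[:2] for p in pts],np.float32))
        print("white",c[i].round(1),s[i,4],np.round(r[0],1),np.round(r[1],1),round(r[2],1)); print(cv2.boxPoints(r).round())
# board
b=((hsv[:,:,2]>185)).astype(np.uint8); b=cv2.morphologyEx(b,cv2.MORPH_CLOSE,np.ones((9,9)))
n,l,s,c=cv2.connectedComponentsWithStats(b); i=l[200,140]
pts=np.argwhere(l==i)[:,::-1]
h=cv2.convexHull(pts.astype(np.int32))[:,0]
r=cv2.minAreaRect(np.array([ray("top",p,50)[:2] for p in h],np.float32));print("board",r,s[i]);print(cv2.boxPoints(r).round())
A=cv2.resize(im[130:260,80:240],None,fx=4,fy=4,interpolation=cv2.INTER_CUBIC)
B=cv2.resize(im[140:205,275:390],(640,362)[0:2],interpolation=cv2.INTER_CUBIC)
cv2.imwrite("pics/cA.png",A);cv2.imwrite("pics/cB.png",B)
print(B.shape)
```

```text
white [304.3 171. ] 1022 [ 620.6 -141.8] [69.1 89.2] 86.3
[[ 574. -173.]
 [ 663. -179.]
 [ 667. -110.]
 [ 578. -104.]]
white [162.5 186.1] 1131 [629.2 201.1] [149.2  44.9] 5.8
[[553. 216.]
 [557. 171.]
 [706. 186.]
 [701. 231.]]Traceback (most recent call last):
  File "<stdin>", line 9, in <module>
  File "h.py", line 4, in ray
    p=eyes.camera_params(cam); R=np.array(p["R"]); t=np.array(p["t"])
ValueError: time passes only in moves, steps and waits
```

```bash
sed -i 's/p=eyes.camera_params(cam);/p=cp(cam);/; 2a import functools\ncp=functools.lru_cache(None)(lambda c: eyes.camera_params(c))' h.py; cat h.py | head -6
python3 - <<'E'
from h import *
im=cv2.imread("pics/top0.png")
hsv=cv2.cvtColor(im,cv2.COLOR_BGR2HSV)
b=((hsv[:,:,2]>185)).astype(np.uint8); b[:, :85]=0; b=cv2.morphologyEx(b,cv2.MORPH_OPEN,np.ones((5,5)))
n,l,s,c=cv2.connectedComponentsWithStats(b); i=l[200,140]
pts=np.argwhere(l==i)[:,::-1]
h=cv2.convexHull(pts.astype(np.int32))[:,0]
r=cv2.minAreaRect(np.array([ray("top",p,50)[:2] for p in h],np.float32));print("board",r,s[i]);print(cv2.boxPoints(r).round())
A=cv2.resize(im[130:260,80:240],None,fx=4,fy=4,interpolation=cv2.INTER_CUBIC)
B=cv2.resize(im[140:205,275:390],None,fx=5.5,fy=5.5,interpolation=cv2.INTER_CUBIC)
B=cv2.copyMakeBorder(B,0,0,0,max(0,640-B.shape[1]))[:,:640] if B.shape[1]<640 and 0 else cv2.resize(B,(640,362))
cv2.imwrite("pics/cA.png",np.vstack([A[100:420],B])[:600] if 0 else A);cv2.imwrite("pics/cB.png",B)
E
```

```text
import numpy as np, cv2
from workcell import readout, eyes, ticket, models
import functools
cp=functools.lru_cache(None)(lambda c: eyes.camera_params(c))
def ray(cam,px,z):
    p=cp(cam); R=np.array(p["R"]); t=np.array(p["t"])
board ((613.8409423828125, 215.60287475585938), (199.17176818847656, 298.81341552734375), 5.259973049163818) [  91  143  136  104 9953]
[[501. 355.]
 [528.  58.]
 [727.  76.]
 [699. 374.]]
```

View pics/cA.png

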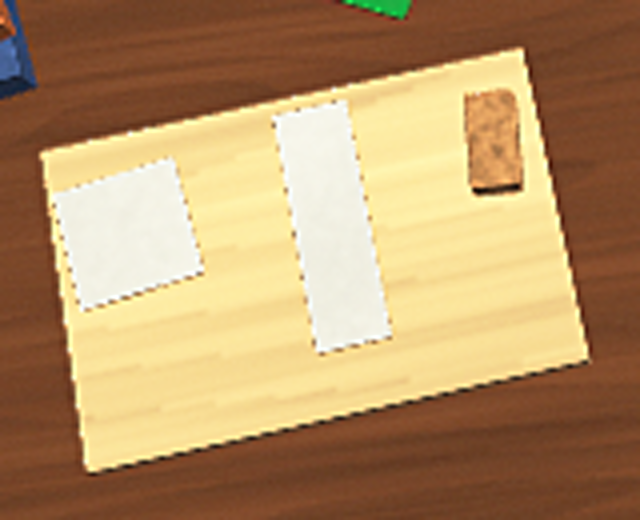

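View pics/cB.png

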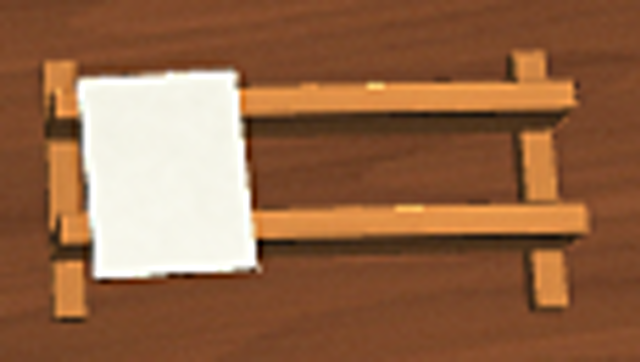

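The crop confirms the panel: the long white strip at crop (330,225), full image (162,186). The square is at crop (128,233) and the cork at (493,140). In the second crop the rack's right-hand half is empty. Rail corners: far rail (55,90)-(573,82), near rail (62,215)-(587,205).

```bash
cat >> h.py <<'E'
def heading(q):
    w,x,y,z=q; return np.degrees(np.arctan2(2*(x*y+w*z),1-2*(y*y+z*z)))
def todo(goal,head):
    s=readout.observe(); th=heading(s["tool_rot"]); c,n=np.cos(np.radians(th)),np.sin(np.radians(th))
    d=np.array(goal)-s["tool_pos"]
    print("t",round(s["time_s"],2),"pos",s["tool_pos"].round(1),"head",th.round(2),"F",s["contact_force"].round(1),"w",round(s["grip_width"],1))
    print("delta",np.round([(d[0]*c+d[1]*n)/40,(d[0]*n-d[1]*c)/40,-d[2]/40,(th-head)/6],3))
E
python3 - <<'E'
from h import *
from scipy.optimize import least_squares
f=640/115; g=lambda u,v:(275+u/f,140+v*(65/362))
px=dict(FLn=(57,115),FLf=(55,90),FRf=(572,82),FRn=(575,106),NLf=(62,215),NLn=(64,240),NRf=(586,205),NRn=(588,231))
mod={k:np.array([ (28 if k[0]=='F' else -28)+(7 if k[2]=='f' else -7), 115 if k[1]=='L' else -115]) for k in px}
W={k:ray("top",g(*v),50)[:2] for k,v in px.items()}
T=lambda p,m:np.array([p[0]+m[0]*np.cos(p[2])-m[1]*np.sin(p[2]),p[1]+m[0]*np.sin(p[2])+m[1]*np.cos(p[2])])
r=least_squares(lambda p:np.concatenate([T(p,mod[k])-W[k] for k in px]),[610,-205,0])
print("rack",r.x[:2],np.degrees(r.x[2]));print(r.fun.reshape(-1,2).round(1))
p=r.x
c,s=np.cos(p[2]),np.sin(p[2]);inv=lambda X:np.array([(X[0]-p[0])*c+(X[1]-p[1])*s,-(X[0]-p[0])*s+(X[1]-p[1])*c])
print("tile in rack",inv((620.6,-141.8)),"marks",inv(ray("top",g(375,87),50)),inv(ray("top",g(408,209),50)),"foot inner@36",inv(ray("top",g(531,285),20)))
todo((619,200,100),5.3)
E
```

```text
rack [ 617.40718014 -211.25903149] -6.536947718468621
[[-1.5  1.2]
 [ 0.9  0.4]
 [ 1.3 -1.8]
 [-1.6 -1.2]
 [ 1.7  1.2]
 [-1.   1.9]
 [ 1.3 -0.9]
 [-1.1 -0.8]]
tile in rack [-4.73542512 69.37093702] marks [ 32.84674547 -26.42267912] [-22.73010639 -36.79585009] foot inner@36 [-51.0715423  -96.84723344]
t 0.5 pos [ 227.5 -528.1  231.3] head 23.3 F [-0.3  0.7  0.3] w 85.5
delta [ 16.19  -12.845   3.283   3.001]
```

{"method": "jog_arm", "body": {
  "deltas": [
    [16.2,-12.85,0,3,0],
    [16.2,-12.85,0,3,0],
    [16.2,-12.85,0,3,0],
    [16.2,-12.85,0,3,0],
    [16.2,-12.85,0,3,0]
  ]
}}

```text
time_s: 0.92
tool_pos: [326.5, -343.2, 231.4]
tool_rot: [0.0, 0.999, 0.046, 0.0]
contact_force: [1.0, 0.4, 0.3]
grip_width: 25.9
```

```bash
python3 -c "
from h import *
todo((619,200,100),5.3)"
```

```text
t 0.92 pos [ 326.5 -343.2  231.4] head 5.24 F [1.  0.4 0.3] w 25.9
delta [ 8.5220e+00 -1.2854e+01  3.2850e+00 -1.0000e-02]
```

{"method": "jog_arm", "body": {
  "deltas": [
    [8.5,-12.85,0,0,0],
    [8.5,-12.85,0,0,0],
    [8.5,-12.85,0,0,0],
    [8.5,-12.85,0,0,0],
    [8.5,-12.85,0,0,0]
  ]
}}

```text
time_s: 1.33
tool_pos: [425.1, -159.4, 231.7]
tool_rot: [0.0, 0.999, 0.046, 0.001]
contact_force: [0.3, -0.8, 0.9]
grip_width: -0.1
```

{"method": "jog_arm", "body": {
  "deltas": [
    [5.6,-8.5,0,0,0],
    [5.6,-8.5,0,0,0],
    [5.6,-8.5,0,0,0],
    [5.6,-8.5,0,0,0],
    [5.6,-8.5,0,0,0]
  ]
}}

```text
time_s: 1.75
tool_pos: [523.3, 24.7, 231.9]
tool_rot: [0.001, 0.999, 0.046, 0.001]
contact_force: [0.8, -0.3, 0.2]
grip_width: -0.2
```

```bash
python3 -c "
from h import *
todo((619,200,70),5.3)"
```

```text
t 1.75 pos [523.3  24.7 231.9] head 5.25 F [ 0.8 -0.3  0.2] w -0.2
delta [ 2.784 -4.146  4.046 -0.009]
```

{"method": "jog_arm", "body": {
  "deltas": [
    [2.8,-4.15,2,0,0],
    [2.8,-4.15,2,0,0],
    [2.8,-4.15,2,0,0],
    [2.8,-4.15,2,0,0],
    [2.8,-4.15,2,0,0]
  ]
}}

```text
time_s: 2.17
tool_pos: [616.3, 194.6, 154.6]
tool_rot: [0.001, 0.999, 0.046, 0.001]
contact_force: [1.2, 0.2, 1.0]
grip_width: 0.1
```

{"method": "jog_arm", "body": {
  "deltas": [
    [0.1,-0.2,1,0,0],
    [0.1,-0.2,1.9,0,0],
    [0.1,-0.2,1.9,0,0],
    [0.1,-0.2,1.9,0,0]
  ]
}}

```text
time_s: 2.5
tool_pos: [618.0, 202.6, 76.6]
tool_rot: [0.001, 0.999, 0.046, -0.002]
contact_force: [-1.0, 0.0, -0.1]
grip_width: -0.1
```

```bash
python3 -c "
from h import *
todo((619,200,54),5.3)"
```

```text
t 2.5 pos [618.  202.6  76.6] head 5.3 F [-1.   0.  -0.1] w -0.1
delta [ 0.019  0.067  0.565 -0.   ]
```

{"method": "jog_arm", "body": {
  "deltas": [
    [0,0.05,0.3,0,0],
    [0,0.05,0.5,0,0],
    [0,0.05,0.5,0,0]
  ]
}}

```text
time_s: 2.75
tool_pos: [617.9, 199.7, 56.6]
tool_rot: [0.001, 0.999, 0.046, -0.002]
contact_force: [-1.0, -0.5, -0.5]
grip_width: 0.1
```

{"method": "jog_arm", "body": {
  "deltas": [
    [0,0,0.05,0,0],
    [0,0,0.05,0,0]
  ]
}}

```text
time_s: 2.92
tool_pos: [618.3, 199.2, 55.5]
tool_rot: [0.001, 0.999, 0.045, -0.001]
contact_force: [-0.5, -0.2, 0.3]
grip_width: -0.2
```

{"method": "jog_arm", "body": {
  "deltas": [
    [0,0,0.05,0,0],
    [0,0,0.05,0,0]
  ]
}}

```text
time_s: 3.08
tool_pos: [618.7, 199.1, 54.1]
tool_rot: [0.001, 0.999, 0.045, -0.0]
contact_force: [0.1, -0.2, 0.9]
grip_width: -0.1
```

{"method": "jog_arm", "body": {
  "deltas": [
    [0,0,0.06,0,0],
    [0,0,0.06,0,0],
    [0,0,0.06,0,0]
  ]
}}

```text
time_s: 3.33
tool_pos: [618.8, 199.1, 54.1]
tool_rot: [0.001, 0.999, 0.045, 0.0]
contact_force: [-3.7, -1.5, 9.4]
grip_width: -0.4
```

{"method": "jog_arm", "body": {
  "deltas": [
    [-0.15,0,0.08,0,0],
    [-0.35,0,0.08,0,0],
    [-0.6,0,0.08,0,0],
    [-0.85,0,0.08,0,0],
    [-1.0,0,0.08,0,0]
  ]
}}

```text
time_s: 3.75
tool_pos: [582.9, 196.2, 54.1]
tool_rot: [0.0, 0.999, 0.045, 0.006]
contact_force: [4.4, 0.9, 7.2]
grip_width: -0.1
```

```bash
cat >> h.py <<'E'
def panel(name,x0=70,x1=240,y0=130,y1=330,area=400,z=54):
    im=save("top",name); hsv=cv2.cvtColor(im,cv2.COLOR_RGB2HSV)
    w=((hsv[:,:,1]<45)&(hsv[:,:,2]>150)).astype(np.uint8); m=np.zeros_like(w); m[y0:y1,x0:x1]=w[y0:y1,x0:x1]
    n,l,s,c=cv2.connectedComponentsWithStats(m)
    for i in range(1,n):
        if s[i,4]>area:
            P=np.argwhere(l==i)[:,::-1]
            r=cv2.minAreaRect(np.array([ray("top",p,z)[:2] for p in P],np.float32)); print(c[i].round(),s[i,4],np.round(r[0],1),np.round(r[1],1),round(r[2],1)); print(cv2.boxPoints(r).round().tolist())
E
python3 -c "
from h import *
todo((619,200,54),5.3);panel('t1')"
```

```text
t 3.75 pos [582.9 196.2  54.1] head 5.19 F [4.4 0.9 7.2] w -0.1
delta [ 0.906 -0.012  0.002 -0.019]
[232. 315.] 456 [319.3  75.6] [39.9 70.4] 82.4
[[282.0, 61.0], [352.0, 51.0], [357.0, 91.0], [287.0, 100.0]]
```

{"method": "jog_arm", "body": {
  "deltas": [
    [-0.2,0,0.09,0,0],
    [-0.45,0,0.09,0,0],
    [-0.7,0,0.09,0,0],
    [-0.95,0,0.09,0,0],
    [-1.2,0,0.09,0,0]
  ]
}}

```text
time_s: 4.22
tool_pos: [540.5, 193.0, 54.1]
tool_rot: [-0.001, 0.999, 0.045, 0.013]
contact_force: [6.2, 0.9, 11.4]
grip_width: -0.3
```

{"method": "jog_arm", "body": {
  "deltas": [
    [-0.05,0,0,0,0],
    [-0.05,0,0,0,0],
    [-0.05,0,-0.5,0,0],
    [-0.05,0,-1.5,0,0.8],
    [-2.5,0,-2,0,0.8]
  ]
}}

```text
time_s: 4.63
tool_pos: [508.3, 190.9, 127.0]
tool_rot: [-0.002, 0.999, 0.045, 0.023]
contact_force: [2.3, 0.6, 2.4]
grip_width: 22.9
```

{"method": "jog_arm", "body": {
  "deltas": [
    [-1.5,0,-1,0,0.8],
    [-2,0,-1,0,0.8],
    [-2,0,-1,0,0.8]
  ]
}}

```text
time_s: 4.88
tool_pos: [420.5, 182.9, 165.3]
tool_rot: [-0.002, 0.999, 0.045, 0.021]
contact_force: [-0.3, -0.8, 0.2]
grip_width: 60.9
```

```bash
python3 -c "
from h import *
todo((619,200,54),5.3);panel('t2')"
```

```text
t 4.88 pos [420.5 182.9 165.3] head 5.18 F [-0.3 -0.8  0.2] w 60.9
delta [ 4.981  0.022  2.783 -0.02 ]
[111. 188.] 947 [640.3 322.5] [74.4 74.2] 10.7
[[597.0, 352.0], [611.0, 279.0], [684.0, 293.0], [670.0, 366.0]]
[168. 219.] 1194 [548.9 194.9] [149.1  44.6] 4.9
[[473.0, 211.0], [476.0, 166.0], [625.0, 179.0], [621.0, 224.0]]
[232. 315.] 456 [319.3  75.6] [39.9 70.4] 82.4
[[282.0, 61.0], [352.0, 51.0], [357.0, 91.0], [287.0, 100.0]]
```

View pics/t2.png

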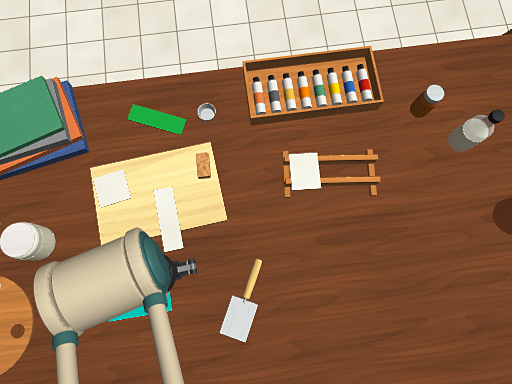

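The top view shows the white panel at (168,219), sticking out over the near edge. It measures 41 mm of overhang, at board x ≈ -66. The square, cork and tile are undisturbed. Now the grasp.

```bash
cat >> h.py <<'E'
from scipy.spatial.transform import Rotation as Rot
def todo(goal,head):
    s=readout.observe(); q=s["tool_rot"]; R=Rot.from_quat([q[1],q[2],q[3],q[0]]).as_matrix(); th=np.degrees(np.arctan2(R[1,0],R[0,0]))
    print("t",round(s["time_s"],2),"pos",s["tool_pos"].round(1),"head",th.round(2),"zaxis",R[:,2].round(3),"F",s["contact_force"].round(1),"w",round(s["grip_width"],1))
    print("delta",np.round(np.r_[R.T@(np.array(goal)-s["tool_pos"])/40,(th-head)/6],3))
E
python3 -c "
from h import *
todo((494.5,190.2,90),4.9);todo((494.5,190.2,34),4.9)"
```

```text
t 4.93 pos [424.  183.3 164.7] head 5.18 zaxis [ 0.045  0.007 -0.999] F [-0.1 -0.6 -0.7] w 67.3
delta [ 1.683 -0.007  1.946  0.047]
t 4.93 pos [424.  183.3 164.7] head 5.18 zaxis [ 0.045  0.007 -0.999] F [-0.1 -0.6 -0.7] w 67.3
delta [ 1.618e+00 -2.000e-03  3.345e+00  4.700e-02]
```

{"method": "jog_arm", "body": {
  "deltas": [
    [1,0,0.3,0.05,0.8],
    [1.7,0,0.8,0.05,0.8],
    [1.7,0,1.8,0.05,0.8],
    [1.68,0,1.95,0.05,0.8],
    [1.68,0,1.95,0.05,0.8]
  ]
}}

```text
time_s: 5.35
tool_pos: [492.1, 189.1, 86.2]
tool_rot: [-0.002, 0.999, 0.042, 0.018]
contact_force: [-0.5, 0.1, 0.3]
grip_width: 68.2
```

```bash
python3 -c "
from h import *
todo((494.5,190.2,34),4.9)"
```

```text
t 5.35 pos [492.1 189.1  86.2] head 4.86 zaxis [ 0.036  0.005 -0.999] F [-0.5  0.1  0.3] w 68.2
delta [ 0.014 -0.02   1.306 -0.007]
```

{"method": "jog_arm", "body": {
  "deltas": [
    [0,-0.02,0.5,0,0.8],
    [0,-0.02,1.0,0,0.8],
    [0,-0.02,1.3,0,0.8],
    [0,-0.02,1.3,0,0.8],
    [0,-0.02,1.3,0,0.8]
  ],
  "grip_force": 30
}}

```text
time_s: 5.77
tool_pos: [494.2, 190.3, 34.9]
tool_rot: [-0.002, 0.999, 0.042, 0.018]
contact_force: [-0.1, -0.4, -0.5]
grip_width: 68.2
```

{"method": "jog_arm", "body": {
  "deltas": [
    [0,0,0,0,0.4],
    [0,0,0,0,0.4],
    [0,0,0,0,0.4],
    [0,0,0,0,0.4],
    [0,0,0,0,0.4]
  ]
}}

```text
time_s: 6.18
tool_pos: [495.4, 190.7, 36.3]
tool_rot: [-0.002, 0.999, 0.042, 0.02]
contact_force: [-0.7, 0.7, 6.0]
grip_width: 43.9
```

```bash
python3 -c "
from h import *
todo((494.5,190.2,34),4.9); panel('t3')"
```

```text
t 6.18 pos [495.4 190.7  36.3] head 4.87 zaxis [ 0.04   0.006 -0.999] F [-0.7  0.7  6. ] w 43.9
delta [-0.025  0.01   0.057 -0.005]
[111. 188.] 947 [640.3 322.5] [74.4 74.2] 10.7
[[597.0, 352.0], [611.0, 279.0], [684.0, 293.0], [670.0, 366.0]]
[232. 315.] 456 [319.3  75.6] [39.9 70.4] 82.4
[[282.0, 61.0], [352.0, 51.0], [357.0, 91.0], [287.0, 100.0]]
```

Gripped at 43.9 mm. I'll lift and check.

{"method": "jog_arm", "body": {
  "deltas": [
    [0,0,0,0,0.3],
    [0,0,-0.1,0,0.3],
    [0,0,-0.3,0,0.3],
    [0,0,-0.6,0,0.3],
    [0,0,-1.0,0,0.3]
  ],
  "grip_force": 40
}}

```text
time_s: 6.65
tool_pos: [492.8, 190.2, 76.2]
tool_rot: [-0.002, 0.999, 0.042, 0.019]
contact_force: [0.4, 0.6, 0.0]
grip_width: 43.6
```

{"method": "jog_arm", "body": {
  "deltas": [
    [0,0,-0.4,0,0.3],
    [0,0,-0.8,0,0.3],
    [0,0,-1.2,0,0.3],
    [0,0,-1.4,0,0.3],
    [0,0,-1.4,0,0.3]
  ]
}}

```text
time_s: 7.07
tool_pos: [491.9, 190.2, 134.3]
tool_rot: [-0.002, 0.999, 0.042, 0.021]
contact_force: [0.9, 0.2, -0.2]
grip_width: 43.6
```

```bash
python3 -c "
from h import *
todo((494.5,190.2,134),4.9); a=save('side','s3'); b=save('top','t4')
a=cv2.resize(a[100:250,120:320],(600,450)); b=cv2.resize(b[120:320,60:260],(300,300))
cv2.imwrite('pics/c3.png',np.hstack([a[:300],b])[:,:800,::-1] if 0 else a[:,:,::-1])"
```

```text
t 7.07 pos [491.9 190.2 134.3] head 4.87 zaxis [ 0.041  0.006 -0.999] F [ 0.9  0.2 -0.2] w 43.6
delta [ 0.064  0.005  0.01  -0.006]
```

View pics/c3.png

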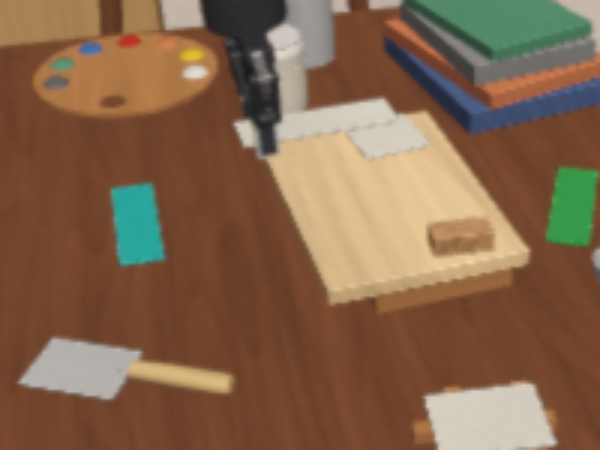

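The side crop shows the panel held level by its end, clear of the board. It runs from (235,125) to (400,108) in the crop. Next is the carry to the rack.

```bash
python3 -c "
from h import *
todo((558.7,-251.9,134),-6.54)"
```

```text
t 7.17 pos [490.4 189.8 132. ] head 4.87 zaxis [ 0.037  0.005 -0.999] F [ 0.5  0.8 -0.9] w 43.7
delta [ 0.766 11.147 -0.045  1.901]
```

{"method": "jog_arm", "body": {
  "deltas": [
    [0,0.3,-0.05,0.2,0.3],
    [0.1,1.0,-0.1,0.4,0.3],
    [0.15,1.8,-0.1,0.6,0.3],
    [0.2,2.6,-0.1,0.8,0.3],
    [0.25,3.4,-0.1,0.9,0.3]
  ]
}}

```text
time_s: 7.58
tool_pos: [510.8, 53.1, 135.0]
tool_rot: [-0.003, 1.0, -0.005, 0.017]
contact_force: [0.4, -0.2, 0.1]
grip_width: 43.7
```

{"method": "jog_arm", "body": {
  "deltas": [
    [0.1,0.8,0,0.2,0.3],
    [0.2,1.6,0,0.4,0.3],
    [0.4,2.4,0,0.6,0.3],
    [0.6,3.2,0,0.8,0.3],
    [0.7,4.0,0,0.9,0.3]
  ]
}}

```text
time_s: 8.0
tool_pos: [536.9, -109.6, 134.2]
tool_rot: [-0.003, 0.998, -0.053, 0.016]
contact_force: [0.8, 0.2, -0.2]
grip_width: 43.6
```

```bash
python3 -c "
from h import *
todo((558.7,-251.9,110),-6.54)"
```

```text
t 8.0 pos [ 536.9 -109.6  134.2] head -6.12 zaxis [ 0.033  0.005 -0.999] F [ 0.8  0.2 -0.2] w 43.6
delta [0.902 3.484 0.604 0.069]
```

{"method": "jog_arm", "body": {
  "deltas": [
    [0.2,0.8,0,0.05,0.3],
    [0.5,1.6,0,0.07,0.3],
    [0.7,2.4,0,0.07,0.3],
    [0.85,3.1,0.1,0.07,0.3],
    [0.9,3.5,0.2,0.07,0.3]
  ]
}}

```text
time_s: 8.42
tool_pos: [557.7, -256.8, 124.9]
tool_rot: [-0.003, 0.998, -0.058, 0.016]
contact_force: [0.4, 1.0, -0.3]
grip_width: 43.5
```

{"method": "jog_arm", "body": {
  "deltas": [
    [0,0,0.1,0,0.3],
    [0,0,0.2,0,0.3]
  ]
}}

```text
time_s: 8.58
tool_pos: [556.6, -257.2, 115.2]
tool_rot: [-0.004, 0.998, -0.06, 0.015]
contact_force: [-0.1, -0.2, -0.4]
grip_width: 43.5
```

```bash
python3 -c "
from h import *
todo((558.7,-251.9,36.3),-6.54); a=save('side','s5'); cv2.imwrite('pics/c5.png',cv2.resize(a[180:340,200:400],(700,560))[:,:,::-1])
panel('t5',x0=270,x1=400,y0=120,y1=230,area=100,z=125)"
```

```text
t 8.58 pos [ 556.6 -257.2  115.2] head -6.86 zaxis [ 0.03   0.006 -1.   ] F [-0.1 -0.2 -0.4] w 43.5
delta [-0.021 -0.119  1.974 -0.053]
[361. 147.] 694 [ 634.3 -266.4] [44.3 99.6] 84.0
[[582.0, -283.0], [682.0, -294.0], [686.0, -250.0], [587.0, -239.0]]
[304. 171.] 1021 [ 602.6 -129.1] [63.8 82.2] 86.3
[[560.0, -158.0], [642.0, -164.0], [646.0, -100.0], [564.0, -95.0]]
[366. 189.] 137 [ 544.5 -257.2] [44.7 15.8] 82.4
[[534.0, -278.0], [549.0, -280.0], [555.0, -236.0], [540.0, -234.0]]
```

View pics/c5.png

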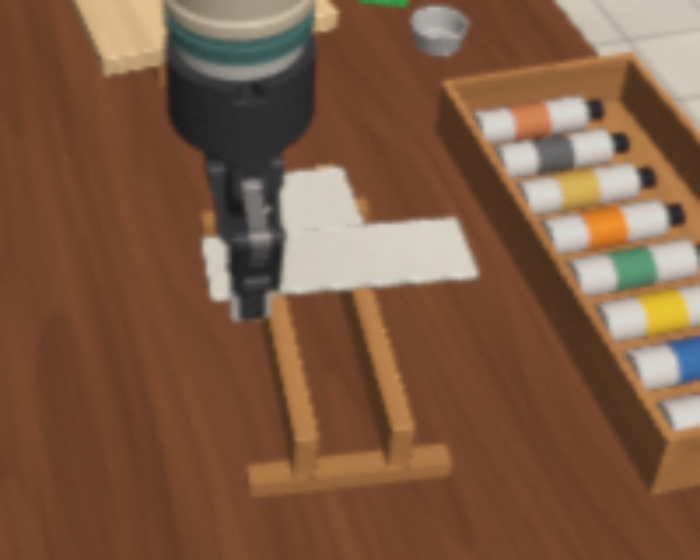

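The side crop shows the panel held level over the empty half, its far end near crop (460,250), with the tile undisturbed behind it. Lowering now.

{"method": "jog_arm", "body": {
  "deltas": [
    [0,-0.12,0.4,-0.05,0.3],
    [0,-0.12,0.8,-0.05,0.3],
    [0,-0.12,1.2,-0.05,0.3],
    [0,-0.12,1.5,-0.05,0.3],
    [0,-0.12,1.7,-0.05,0.3]
  ]
}}

```text
time_s: 9.1
tool_pos: [558.1, -246.8, 46.2]
tool_rot: [-0.005, 0.998, -0.055, 0.013]
contact_force: [0.3, 1.1, -0.2]
grip_width: 43.8
```

```bash
python3 -c "
from h import *
todo((558.7,-251.9,36.3),-6.54)"
```

```text
t 9.1 pos [ 558.1 -246.8   46.2] head -6.29 zaxis [ 0.027  0.009 -1.   ] F [ 0.3  1.1 -0.2] w 43.8
delta [0.023 0.128 0.246 0.041]
```

{"method": "jog_arm", "body": {
  "deltas": [
    [0.02,0.06,0.08,0,0.3],
    [0.02,0.06,0.16,0,0.3],
    [0.02,0.06,0.2,0,0.3],
    [0.02,0.06,0.2,0,0.3]
  ]
}}

```text
time_s: 9.43
tool_pos: [559.1, -249.0, 38.5]
tool_rot: [-0.005, 0.998, -0.055, 0.013]
contact_force: [0.4, 0.2, -0.0]
grip_width: 43.9
```

{"method": "jog_arm", "body": {
  "deltas": [
    [0,0,0.05,0,0.3],
    [0,0,0.05,0,0.3],
    [0,0,0.05,0,0.3]
  ]
}}

```text
time_s: 9.68
tool_pos: [559.7, -249.3, 37.2]
tool_rot: [-0.005, 0.998, -0.055, 0.014]
contact_force: [0.6, 0.1, 0.4]
grip_width: 43.5
```

```bash
python3 -c "
from h import *
todo((558.7,-251.9,36.3),-6.54)"
```

```text
t 9.68 pos [ 559.7 -249.3   37.2] head -6.28 zaxis [ 0.029  0.008 -1.   ] F [0.6 0.1 0.4] w 43.5
delta [-0.019  0.068  0.02   0.043]
```

{"method": "jog_arm", "body": {
  "deltas": [
    [0,0,0.05,0,0.3],
    [0,0,0.05,0,0.3],
    [0,0,0.05,0,0.3]
  ]
}}

```text
time_s: 9.93
tool_pos: [559.8, -249.4, 36.6]
tool_rot: [-0.005, 0.998, -0.055, 0.015]
contact_force: [-3.0, 0.9, 7.8]
grip_width: 43.7
```

The panel rests on the rails with 7.8 N of contact. I'll release and open a little.

{"method": "jog_arm", "body": {
  "deltas": [
    [0,0,0.01,0,0.58],
    [0,0,0.01,0,0.66],
    [0,0,0.01,0,0.66],
    [0,0,0.01,0,0.66],
    [0,0,0.01,0,0.66]
  ]
}}

```text
time_s: 10.35
tool_pos: [559.7, -249.3, 35.9]
tool_rot: [-0.005, 0.998, -0.055, 0.014]
contact_force: [-0.7, 0.3, 0.2]
grip_width: 56.1
```

{"method": "jog_arm", "body": {
  "deltas": [
    [0,0,-0.4,0,0.66],
    [0,0,-1.2,0,0.66],
    [0,0,-2.2,0,0.66],
    [-1,0,-3,0,0.66],
    [-2,0,-3.5,0,0.66]
  ]
}}

```text
time_s: 10.77
tool_pos: [489.3, -244.1, 170.5]
tool_rot: [-0.003, 0.998, -0.054, 0.017]
contact_force: [-0.8, -0.6, -0.4]
grip_width: 56.4
```

{"method": "jog_arm", "body": {
  "deltas": [
    [-1,0,0,0,0.66],
    [-2,0,0,0,0.66],
    [-3,0,0,0,0.66],
    [-3,0,0,0,0.66],
    [-3,0,0,0,0.66]
  ]
}}

```text
time_s: 11.18
tool_pos: [368.2, -230.4, 166.5]
tool_rot: [-0.003, 0.998, -0.055, 0.017]
contact_force: [-0.1, -0.0, -0.5]
grip_width: 56.4
```

```bash
python3 -c "
from h import *
todo((558.7,-251.9,136.3),-6.54)
panel('t6',x0=270,x1=400,y0=120,y1=240,area=100)
a=save('side','s6')[200:330,220:380]; b=cv2.imread('pics/t6.png')[120:230,260:400]
cv2.imwrite('pics/c6.png',np.hstack([cv2.resize(a,(400,325))[:,:,::-1],cv2.resize(b,(400,325))]))
c,s=np.cos(np.radians(-6.54)),np.sin(np.radians(-6.54))"
```

```text
t 11.18 pos [ 368.2 -230.4  166.5] head -6.32 zaxis [ 0.034  0.005 -0.999] F [-0.1 -0.  -0.5] w 56.4
delta [4.766 0.017 0.913 0.037]
[351. 168.] 1090 [ 612.8 -255.3] [ 44.4 148.6] 84.2
[[537.0, -270.0], [684.0, -285.0], [689.0, -241.0], [541.0, -226.0]]
[304. 171.] 1022 [ 620.6 -141.8] [69.1 89.2] 86.3
[[574.0, -173.0], [663.0, -179.0], [667.0, -110.0], [578.0, -104.0]]
```

View pics/c6.png

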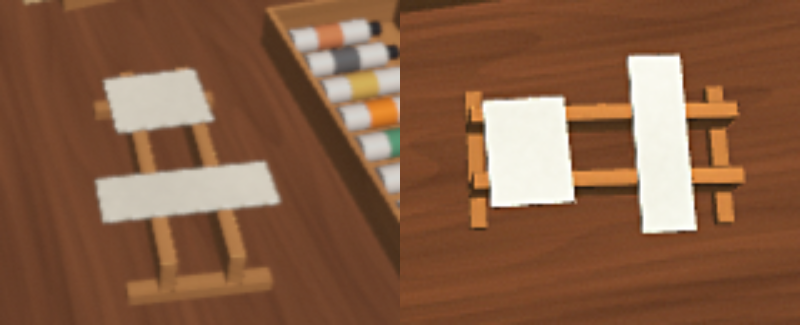

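Both views show the panel flat across both rails: side crop (188,190), top crop (660,143). By measurement it sits at rack x ≈ 0 mm, y ≈ -44 mm, within 1° of square. The tile hasn't moved, and the arm is clear. Handing in.

```bash
python3 -c "
from h import *
print(ticket.finish_job())"
```

```text
the job is handed in; nothing more can be done
None
```

The panel is lying flat across both rails on the empty half of the rack, and I handed the job in at about 11 s. No verdict was reported.

- **Slide:** I dragged the white panel with the closed fingertip at about 10 N until its near end stuck out about 41 mm (centre at board x ≈ -66 mm). The lowest allowed centre is -85 mm and the highest is -50 mm.
- **Placing:** I pinched it across its width about 20 mm from that end, carried it over and set it down with about 8 N. The last top picture puts its centre at rack x ≈ 0 mm, y ≈ -44 mm, less than 1° from square to the rails. I aimed at -47 mm rather than the place's centre of -55 mm to keep the fingers clear of the rack's foot.
- **Final checks:** The drying panel measured the same position before and after, and the gripper is well clear with no contact force. No check failed. The tool picked up a 2° tilt during the drag, but it did not affect the result.

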